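# Slide the loose-capped oil bottle into its bay

### The arm

A 7-joint arm with a two-finger parallel gripper is mounted at the origin on a cart in front of the work surface, level with it; the furniture and walls round the work are solid. World frame = base frame: x ahead of the robot, y to its left, z up, the work surface at z = 0. Lengths are in m, angles in rad, forces in N, time in s.
With the tool pointing down it reaches from about 0.425 to 0.925 m from the base axis. Payload 6.8 kg.
Tool frame: the origin (TCP) lies on the front face of the gripper's body, between the roots of the fingers; the fingertips stand 73 mm ahead of it and the grasp point (between the pads) lies 54 mm ahead of it; z points along the fingers, y is the direction in which the jaws open and shut (so a half turn about z gives the same grasp; the last joint's range is limited). The gripper opens to 85 mm and grips with 20 to 120 N. Pads are 22 mm wide; open, the fingers measure 114 mm over their backs; the gripper's body (76 mm by 85 mm) begins 54 mm behind the grasp point. The pads swing forward as they close: fully open they stand 13 mm farther back than shut.
Start: joints at [1.093, 0.477, 0.022, 1.555, -0.011, 1.109, -0.083], TCP at [0.244, -0.629, 0.304] pointing down, gripper open.
Joint ranges: [-2.96, 2.96], [-0.34, 2.1], [-1.41, 1.46], [0.24, 2.44], [-1.37, 4.51], [0.17, 1.92], [-2.96, 2.96]. Speed limits (rad/s): [2.39, 2.39, 3.14, 3.14, 3.14, 3.14, 3.14].

### API

Orientations are given as a rotation vector (axis times angle).
In Python, from bench import * gives the robot as it stands.
- The arm moves only by the tool jog_arm, never from a script. Its argument "plan" is a list of rows, each a list of 2 entries, a list of its own where there are three numbers: the shift along the world's x, y, z in cm, then the turn about the world's z in rad. In form: [[[tx, ty, tz], twist], ...]. A call has 1 to 12 rows; each row shifts and turns the commanded pose from where the row before left it; what a row does not reach is not made up. A row lasts 1/10 s, in which the tool goes at most 50 mm and 8.59 degrees, less where a joint would pass 70% of its speed; a pose out of reach is approached as far as the arm can. A call is refused whole if a number of a shift passes 5 or a number of a turn 0.15, either way. A call with a gripper value outside its range is refused whole. "hand" is the finger opening in cm, from 0 to 8.54, set as the call begins (left out, the last holds). The fingers move at their own pace and stop on an object; "grip_force" is the grip in N (left out, the last holds). Time passes only in rows, so rows that do not move let the fingers close. It gives the time, the measured TCP pose, the force and the opening at its end, in the units of the state.
- get_obs(): the state, without advancing time (a new reading comes with each control period).
- grab_frame(name): name is "side" or "top" or "wrist"; returns the picture (480x640x3 uint8, red, green, blue); there is no depth.
- get_calibration(name): a dict with "intrinsics" (3x3 intrinsics, pixels), "xyz" and "orientation" of the camera in the world. Camera axes: x right, y down, z forward; pixel columns grow to the right and rows downward; lengths in m; the calibration is good to about 2 mm. A picture is of the moment at which its call begins: read the wrist's pose just before it. get_calibration takes no time and is no camera call; for the wrist camera it gives the pose at the moment of the call.
- hand_in(): hands the job in, once; it reports no verdict.
The state is a dict: "clock": time; "joints": joint angles; "qvel": joint speeds; "tau": joint torques, N m; "tcp_pos": TCP position; "orientation": TCP orientation; "contact_force": force on the tool from outside, world axes, zero at the start; "moment": the same for the moment, N m; "grip_width": finger opening in m.
Only numpy, scipy, OpenCV 4.12 (cv2) and the standard library are available. Lean on these libraries where they do the work, as an engineer would, in place of code of your own. Each camera call takes 0.05 s, during which the arm holds its last target. There are 200 camera calls.

### The job

The cap of the slim oil bottle is only resting on it, so do not grip, lift or topple the bottle: push it gently, low down near its foot, so that it slides upright over the bench into the steel bottle bay. Leave it standing with its whole foot inside the bay, past the side walls' front ends, and do not disturb the wider amber bottle or the jar.

Things in the scene. Friction and masses are not known exactly. Their poses are not given: they have to be found in the camera images.
- oil_bottle: The slimmer, lower bottle, pale with a red cap, upright, loose, 50 to 100 g: 28 mm in diameter up to a height of 60 mm, then a 16 mm wide cap up to 74 mm. Origin at the centre of its underside, z up. Pushed below about 18 mm it slides; pushed higher it may tip.
- flux_bottle: A bystander: the wider, amber bottle with a white cap, 37 mm in diameter, 82 mm high, loose, standing beside the oil bottle. Origin at the centre of its underside. The two bottles may stand either way round.
- jar: A bystander: a low grey screw-lid jar with a white lid, 45 mm in diameter, 37 mm high, loose, off to the right of the work. Origin at the centre of its underside.
- bay: A U of bare steel strip fixed to the bench, no floor, 70 x 70 mm inside. Origin on the bench at the centre of the inside; x points from the open mouth to the back wall. Side walls 12 mm high, 3 mm thick, from x = -35 to +35 mm; back wall 22 mm high at x = +35 mm. Two wings, 12 mm high, flare out from the mouth to x = -57 mm, there 100 mm apart. Screw ears lie outside the side walls.
Mind the look-alikes: they are no part of the job. Of the things that look like the bay, the middle-sized one is meant.

How it is judged:
By the outcome, as a careful person would: the job done as asked, in the order asked, and still so for the second after the job is handed in, with the robot touching nothing.
It also fails if it takes over 45 s, if anything falls off the work surface, if the arm or the gripper's body presses on something with over 40 N, if the wrist force passes 120 N, or if a joint passes its speed limit or range.

## Working session

There is one attempt and no reset: what is moved stays moved. The work goes in short steps, Python scripts to look and compute and a tool call to move; the robot and the scene stay as the last step left them, time stands still between calls to the robot, and variables do not carry over. Pictures are saved under pics/ and viewed, about 8 in all and at most 12, crops included, and the job is handed in when it is done.

Besides the shell and the picture viewer there is one more tool, called after "Call:" as name(argument=value, ...) on one line, values as JSON. jog_arm: Moves the arm, as the interface text tells. Its arguments: {"type":"object","properties":{"plan":{"type":"array","items":{"type":"array"}},"hand":{"type":"number"},"grip_force":{"type":"number"}},"required":["plan"]}

```bash
mkdir -p pics
python3 - <<'E'
from bench import *
import cv2
s=get_obs(); print(s['clock'],s['tcp_pos'],s['orientation'],s['grip_width'])
for n in ("top","side"):
    cv2.imwrite(f"pics/{n}0.png",grab_frame(n)[:,:,::-1]); c=get_calibration(n); print(n,c)
E
```

```text
0.0 [ 0.24381312 -0.62893173  0.30291664] [-3.08628041e+00 -5.77277262e-01  7.27327439e-04] 0.08524322632459669
top {'intrinsics': array([[595.97300177,   0.        , 316.6677182 ],
       [  0.        , 595.97300177, 241.2085879 ],
       [  0.        ,   0.        ,   1.        ]]), 'xyz': array([ 0.32261181, -0.05898578,  0.967512  ]), 'orientation': array([-2.13473606,  2.08877866, -0.20567938])}
side {'intrinsics': array([[446.91505888,   0.        , 322.73370805],
       [  0.        , 446.91505888, 242.48307437],
       [  0.        ,   0.        ,   1.        ]]), 'xyz': array([0.10761532, 0.54490863, 0.43436896]), 'orientation': array([-0.75406704,  2.3585899 , -1.39605806])}
```

View pics/top0.png

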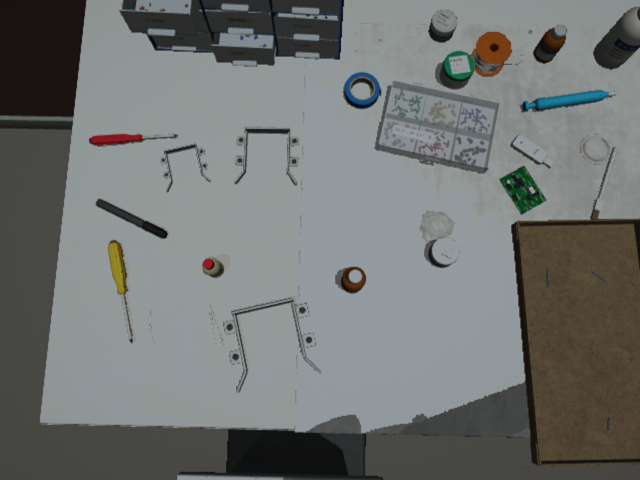

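View pics/side0.png

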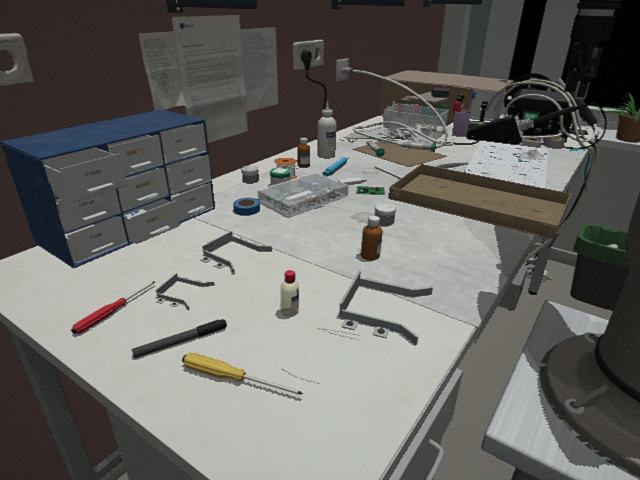

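Candidates: bays are small (185,165), middle (267,152) and large (270,335). Red-capped pale bottle at (211,266), amber bottle at (353,279), jar at (444,251). I choose the middle bay and the red-capped bottle, and will check both by measuring.

```bash
cat > h.py <<'E'
from bench import *
import numpy as np, cv2
from scipy.spatial.transform import Rotation as R
def ray(n,uv,z):
    c=get_calibration(n); d=R.from_rotvec(c['orientation']).as_matrix()@np.linalg.solve(c['intrinsics'],[uv[0],uv[1],1.])
    return c['xyz']+d*(z-c['xyz'][2])/d[2]
def proj(n,p):
    c=get_calibration(n); q=c['intrinsics']@(R.from_rotvec(c['orientation']).as_matrix().T@(np.array(p)-c['xyz'])); return q[:2]/q[2]
def red(n,roi,im=None):
    im=cv2.cvtColor(grab_frame(n) if im is None else im,cv2.COLOR_RGB2HSV); x0,y0,x1,y1=roi
    m=np.zeros(im.shape[:2],np.uint8); m[y0:y1,x0:x1]=(cv2.inRange(im,(0,140,70),(8,255,255))|cv2.inRange(im,(172,140,70),(180,255,255)))[y0:y1,x0:x1]
    k,l,s,c=cv2.connectedComponentsWithStats(m); i=1+np.argmax(s[1:,4]); return c[i],s[i]
E
python3 - <<'E'
from h import *
t=cv2.imread('pics/top0.png'); s=cv2.imread('pics/side0.png')
c,st=red('top',(180,240,240,290),t[:,:,::-1]); print('cap top',c,st,ray('top',c,.072))
c,st=red('side',(270,260,310,300),s[:,:,::-1]); print('cap side',c,st,ray('side',c,.067))
a=cv2.resize(t[115:295,150:310],None,fx=4.4,fy=3.3*4/3.0*1.0) if 0 else cv2.resize(t[115:200,150:310],None,fx=5,fy=5,interpolation=cv2.INTER_CUBIC)
cv2.imwrite('pics/crop.png',a)
print(R.from_rotvec(get_obs()['orientation']).as_matrix().round(3))
E
```

```text
cap top [207.68421053 263.5       ] [203 259  10  10  76] [0.46746499 0.11512676 0.072     ]
cap side [289.77464789 274.87323944] [286 270   9  11  71] [0.46870623 0.11058105 0.067     ]
[[ 0.932  0.361 -0.001]
 [ 0.361 -0.932  0.001]
 [-0.    -0.002 -1.   ]]
```

View pics/crop.png

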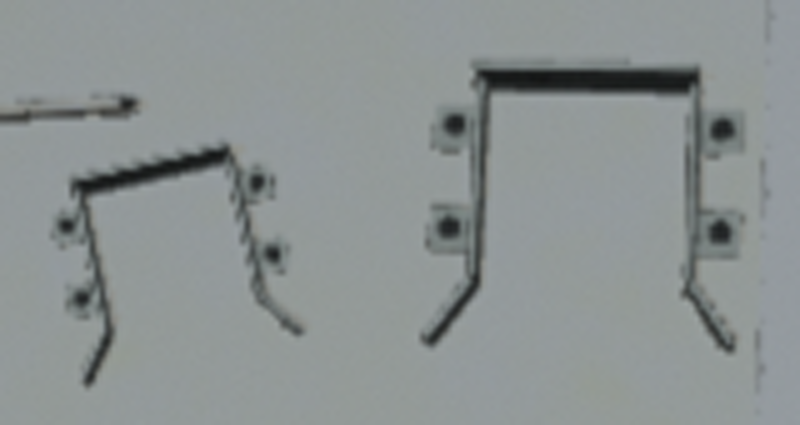

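The crop shows the middle bay's wall front ends at about (245.4,172) and (287.8,173). Its back wall top runs from (246,129) to (289,129), and its wing tips are at (236,184) and (296,185). The smaller bay is the decoy on the left.

Run:
```python
from h import *
P={k:ray('top',uv,z) for k,uv,z in [('fl',(245.4,172),.012),('fr',(287.8,173),.012),('bl',(246,130.5),.022),('br',(289.4,130.7),.022),('wl',(236,183.6),.012),('wr',(296,184.6),.012)]}
for k in P: print(k,P[k].round(4))
n=lambda a,b:np.linalg.norm((P[a]-P[b])[:2]).round(4)
print(n('fl','fr'),n('bl','br'),n('wl','wr'),n('fl','bl'))
L,Q=(P['fl']+P['fr'])/2,(P['bl']+P['br'])/2
d=(P['fl']-P['fr'])[:2]+(P['bl']-P['br'])[:2]; print('yaw from width',np.arctan2(-d[0],d[1]),'from axis',np.arctan2(*(Q-L)[[1,0]]), 'mouth',L,'back',Q)
# tall things / stereo check bottle foot in side; flux, jar rough
print('flux',ray('top',(355,276),.082),'jar',ray('top',(444,248),.037))
# stereo triangulation of cap centre
t=cv2.imread('pics/top0.png'); s=cv2.imread('pics/side0.png')
def line(nm,uv): a=ray(nm,uv,0);b=ray(nm,uv,.2);d=(b-a)/np.linalg.norm(b-a);return a,np.eye(3)-np.outer(d,d)
a1,m1=line('top',(207.7,263.5)); a2,m2=line('side',(289.8,273))
x=np.linalg.solve(m1+m2,m1@a1+m2@a2); print('cap 3d',x,proj('top',x),proj('side',x)-[289.8,273])
# foot of bottle lower edge pixel expected in side
print(proj('side',[.468,.113,0]),proj('side',[.468,.113,.074]))
```

```text
fl [0.6338 0.0726 0.012 ]
fr [0.6336 0.0015 0.012 ]
bl [0.7036 0.0736 0.022 ]
br [7.048e-01 5.000e-04 2.200e-02]
wl [0.6133 0.0874 0.012 ]
wr [ 0.6136 -0.0129  0.012 ]
0.0712 0.0731 0.1003 0.0698
yaw from width 0.005716789192271899 from axis 0.0003517651566709802 mouth [0.63369555 0.03705405 0.012     ] back [0.70419696 0.03707885 0.022     ]
flux [ 0.45162803 -0.10881596  0.082     ] jar [ 0.50608054 -0.25218984  0.037     ]
cap 3d [0.46648574 0.11436018 0.07340279] [207.97909422 263.99507967] [-0.56498503 -0.14124222]
[290.23831306 311.60374928] [289.00508006 271.79317217]
```

Call:
jog_arm(plan=[[[2,4.5,0],-0.03],[[2,4.5,0],-0.03],[[2,4.5,0],-0.03],[[2,4.5,0],-0.03],[[2,4.5,0],-0.03],[[2,4.5,0],-0.03],[[2,4.5,0],-0.03],[[2,4.5,0],-0.03],[[2,4.5,0],-0.03],[[2,4.5,0],-0.03],[[2,4.5,0],-0.03],[[2,4.5,0],-0.04]], hand=2)

```text
clock: 1.3
tcp_pos: [0.4842, -0.0875, 0.3038]
orientation: [3.141, -0.003, -0.0]
contact_force: [0.7, -1.1, 0.1]
grip_width: 0.0199
```

Call:
jog_arm(plan=[[[-1.3,4,-1],0],[[-1.3,4,-1],0],[[-1.3,4,-1],0],[[-1.3,4,-1],0],[[-1.2,4,-1],0],[[0,0,-2.5],0],[[0,0,-2.5],0],[[0,0,-2.5],0],[[0,0,-2.5],0],[[0,0,-2.5],0],[[0,0,-0.9],0],[[0,0,0],0]])

```text
clock: 2.5
tcp_pos: [0.4192, 0.1104, 0.119]
orientation: [3.141, 0.0, -0.004]
contact_force: [-0.2, 0.7, 0.4]
grip_width: 0.0199
```

Run:
```python
from h import *
print(get_obs()['tcp_pos'],get_obs()['contact_force'])
s=grab_frame('side')[:,:,::-1]; cv2.imwrite('pics/side1.png',cv2.resize(s[180:340,240:440],None,fx=4,fy=4*0.9))
p=get_obs()['tcp_pos']
for z in (.060,.073,.086): print(z,proj('side',p+[-.0,.0175,-z]))
```

```text
[0.4191924  0.11041015 0.1189954 ] [-0.17516699  0.73101578  0.41987952]
0.06 [308.93073741 295.55839243]
0.073 [308.97182024 302.94657051]
0.086 [309.0121068  310.19155121]
```

View pics/side1.png

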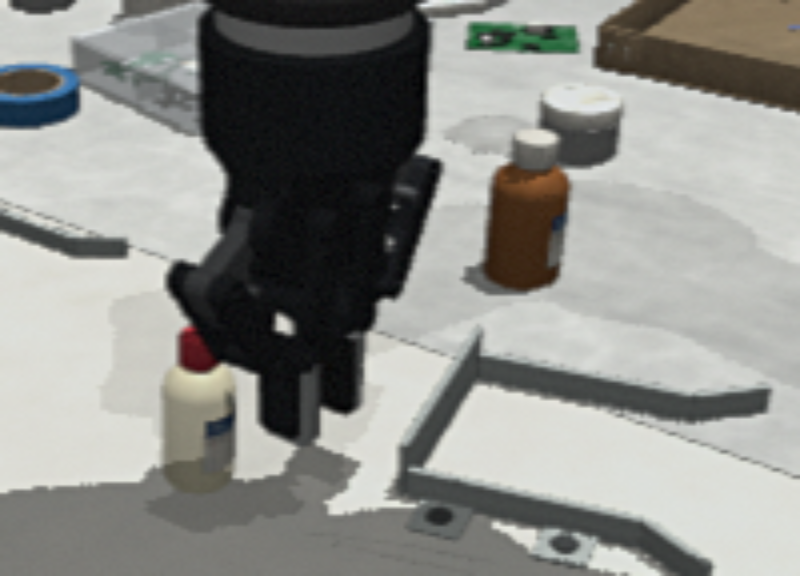

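Call:
jog_arm(plan=[[[0,0.2,-1],0],[[0,0.1,-1],0],[[0,0,-1],0],[[0,0,-0.6],0],[[0,0,0],0],[[0.3,0,0],0],[[0.3,0,0],0],[[0.3,0,0],0],[[0.3,0,0],0],[[0.3,0,0],0],[[0.2,0,0],0],[[0,0,0],0]])

```text
clock: 3.75
tcp_pos: [0.4374, 0.1136, 0.084]
orientation: [-3.141, 0.001, -0.001]
contact_force: [-0.1, -0.2, 0.2]
grip_width: 0.0199
```

Run:
```python
from h import *
f=grab_frame('side'); c,st=red('side',(240,230,330,310),f); print(c,st,ray('side',c,.067))
s=f[:,:,::-1]; cv2.imwrite('pics/side2.png',cv2.resize(s[200:340,240:400],None,fx=4,fy=4))
```

```text
Traceback (most recent call last):
  File "h.py", line 12, in red
    k,l,s,c=cv2.connectedComponentsWithStats(m); i=1+np.argmax(s[1:,4]); return c[i],s[i]
                                                     ~~~~~~~~~^^^^^^^^^
ValueError: attempt to get argmax of an empty sequence
```

Cap is hidden or in shadow; save the picture and look.

Run:
```python
from h import *
s=grab_frame('side')[:,:,::-1]; cv2.imwrite('pics/side2.png',cv2.resize(s[200:340,240:400],None,fx=4,fy=4))
```

```text
(no output)
```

View pics/side2.png

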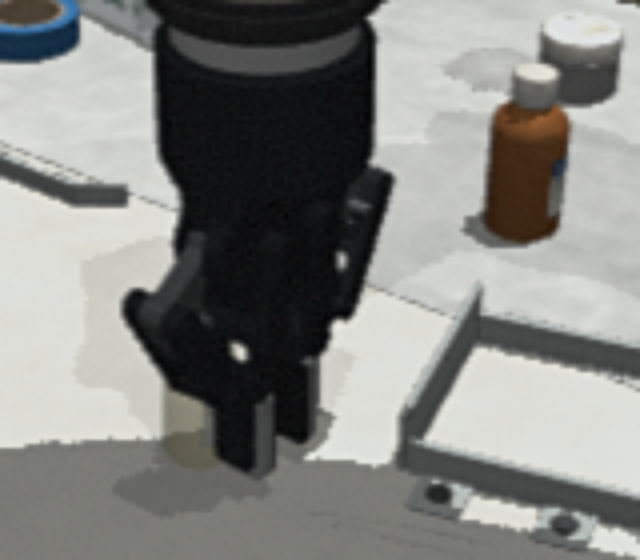

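Call:
jog_arm(plan=[[[0.2,0,0],0],[[0.2,0,0],0],[[0.2,0,0],0],[[0.2,0,0],0],[[0.3,0,0],0],[[0.3,0,0],0],[[0.3,0,0],0],[[0.3,-0.05,0],0],[[0.3,-0.1,0],0],[[0.3,-0.16,0],0],[[0.3,-0.16,0],0],[[0.3,-0.16,0],0]])

```text
clock: 5.05
tcp_pos: [0.4693, 0.1071, 0.0839]
orientation: [3.142, -0.001, 0.0]
contact_force: [-0.9, 0.8, 1.0]
grip_width: 0.02
```

Run:
```python
from h import *
f=np.hstack([cv2.resize(grab_frame('side')[200:340,220:360],None,fx=2.8,fy=2.8),cv2.resize(grab_frame('top')[180:320,160:300],None,fx=2.8,fy=2.8)]); cv2.imwrite('pics/s3.png',f[:,:,::-1])
```

```text
(no output)
```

View pics/s3.png

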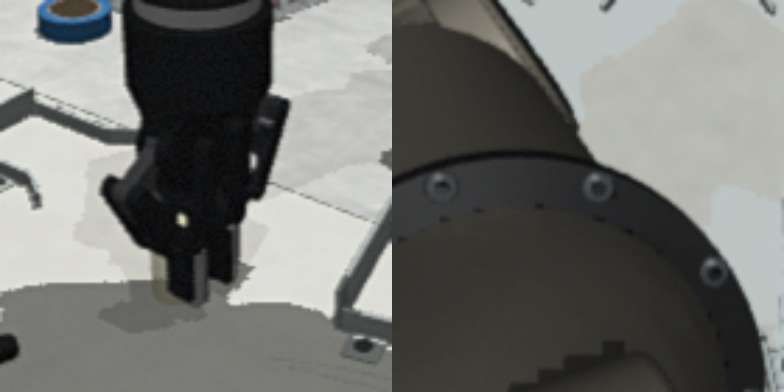

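The bottle is upright and seated in the finger cradle; only its left edge shows beside the fingers, at about (160,280) in the crop. I'll continue the diagonal push.

Call:
jog_arm(plan=[[[0.3,-0.16,0],0],[[0.4,-0.21,0],0],[[0.4,-0.21,0],0],[[0.4,-0.21,0],0],[[0.4,-0.21,0],0],[[0.4,-0.21,0],0],[[0.4,-0.21,0],0],[[0.4,-0.21,0],0],[[0.4,-0.21,0],0],[[0.4,-0.21,0],0],[[0.4,-0.21,0],0],[[0.4,-0.21,0],0]])

```text
clock: 6.35
tcp_pos: [0.5163, 0.0824, 0.0839]
orientation: [3.142, -0.0, -0.0]
contact_force: [-1.1, 0.5, 0.9]
grip_width: 0.0199
```

Call:
jog_arm(plan=[[[0.4,-0.22,0],0],[[0.4,-0.22,0],0],[[0.4,-0.22,0],0],[[0.4,-0.22,0],0],[[0.4,-0.22,0],0],[[0.4,-0.22,0],0],[[0.4,-0.22,0],0],[[0.4,-0.22,0],0],[[0.4,-0.22,0],0],[[0.4,-0.22,0],0],[[0.3,-0.16,0],0],[[0.2,-0.1,0],0]])

```text
clock: 7.55
tcp_pos: [0.5613, 0.0578, 0.0839]
orientation: [3.142, -0.001, 0.0]
contact_force: [-1.2, 1.8, 0.3]
grip_width: 0.0199
```

Run:
```python
from h import *
print(get_obs()['tcp_pos'])
f=cv2.resize(grab_frame('side')[160:300,140:320],None,fx=4,fy=4); cv2.imwrite('pics/s4.png',f[:,:,::-1])
```

```text
[0.56128856 0.05780167 0.08388672]
```

View pics/s4.png

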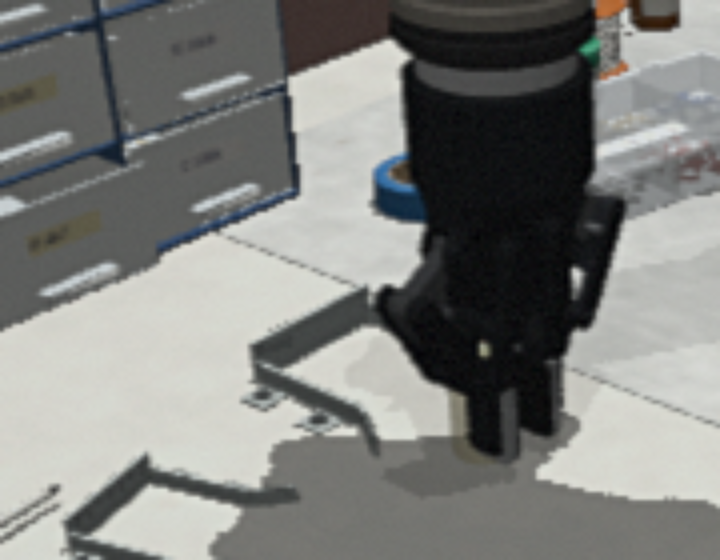

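Call:
jog_arm(plan=[[[0.3,-0.16,0],0],[[0.4,-0.22,0],0],[[0.4,-0.22,0],0],[[0.4,-0.22,0],0],[[0.4,-0.22,0],0],[[0.4,-0.22,0],0],[[0.4,-0.22,0],0],[[0.4,-0.22,0],0],[[0.4,-0.22,0],0],[[0.3,-0.16,0],0],[[0.3,-0.08,0],0],[[0.3,0,0],0]])

```text
clock: 8.8
tcp_pos: [0.605, 0.0362, 0.0839]
orientation: [3.141, -0.001, -0.001]
contact_force: [-0.6, 0.6, 0.4]
grip_width: 0.02
```

```bash
python3 -c "
from bench import *
print(get_obs()['tcp_pos'],get_obs()['contact_force'])"
```

```text
[0.60504466 0.03617976 0.08385713] [-0.5724454   0.61684083  0.35223449]
```

Call:
jog_arm(plan=[[[0.4,0,0],0],[[0.4,0,0],0],[[0.4,0,0],0],[[0.4,0,0],0],[[0.4,0,0],0],[[0.4,0,0],0],[[0.4,0,0],0],[[0.4,0,0],0],[[0.4,0,0],0],[[0.4,0,0],0],[[0.3,0,0],0],[[0.2,0,0],0]])

```text
clock: 10.0
tcp_pos: [0.6503, 0.0364, 0.0839]
orientation: [3.142, -0.0, 0.0]
contact_force: [0.1, -1.1, 0.6]
grip_width: 0.0199
```

Run:
```python
from h import *
o=get_obs();print(o['tcp_pos'],o['contact_force'])
f=cv2.resize(grab_frame('side')[160:300,140:320],None,fx=4,fy=4); cv2.imwrite('pics/s5.png',f[:,:,::-1])
```

```text
[0.65026285 0.03639629 0.08387598] [ 0.08423689 -1.13878835  0.58215206]
```

View pics/s5.png

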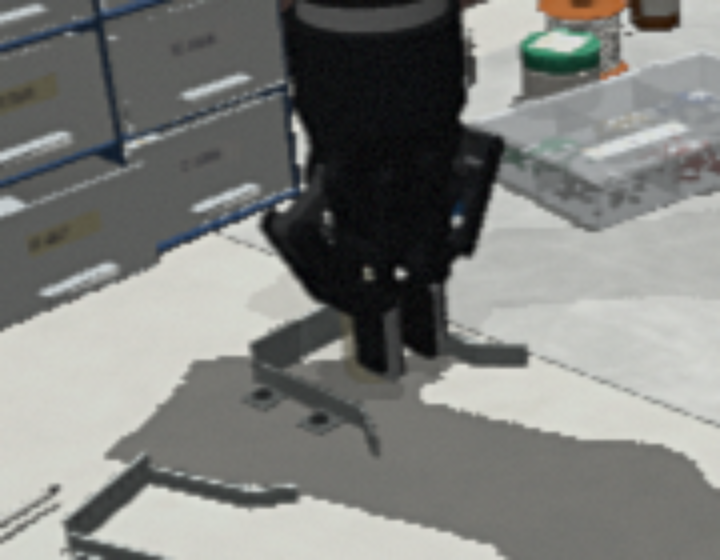

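Retreat straight back, then up, and check.

Call:
jog_arm(plan=[[[-0.3,0,0],0],[[-0.5,0,0],0],[[-1,0,0],0],[[-1.5,0,0],0],[[-2,0,0],0],[[-2,0,0],0],[[0,0,2],0],[[0,0,4],0],[[0,0,4],0],[[-2,-4,2],0],[[-2,-4,0],0],[[-2,-4,0],0]])

```text
clock: 11.25
tcp_pos: [0.5157, -0.0846, 0.2048]
orientation: [3.141, 0.001, 0.003]
contact_force: [0.8, 0.1, 0.7]
grip_width: 0.0199
```

Call:
jog_arm(plan=[[[0,-4.5,0],0],[[0,-4.5,0],0],[[0,-4.5,0],0],[[0,-4.5,0],0],[[0,0,0],0]])

```text
clock: 11.75
tcp_pos: [0.5145, -0.2712, 0.2037]
orientation: [3.138, -0.016, -0.001]
contact_force: [-0.1, 0.0, -0.3]
grip_width: 0.0199
```

Run:
```python
from h import *
print(get_obs()['tcp_pos'],proj('side',[.671,.036,.067]),proj('top',[.671,.036,.072]))
s=grab_frame('side');t=grab_frame('top')
cv2.imwrite('pics/s6.png',np.hstack([cv2.resize(s[150:290,150:290],None,fx=2.8,fy=2.8),cv2.resize(t[110:310,240:380],None,fx=2.8,fy=1.96)])[:,:,::-1])
for n,f,r,z in (('top',t,(235,110,300,200),.072),('side',s,(180,180,280,280),.067)):
    try: c,st=red(n,r,f); print(n,c,st,ray(n,c,z))
    except ValueError: print(n,'none')
```

```text
[ 0.51450753 -0.27118072  0.20371077] [229.52589224 221.6877015 ] [264.86487891 138.26421517]
top [265.37313433 139.2238806 ] [261 135  10   9  67] [0.66940265 0.03512741 0.072     ]
side [230.95833333 220.54166667] [228 217   7   9  48] [0.67232909 0.03102606 0.067     ]
```

View pics/s6.png

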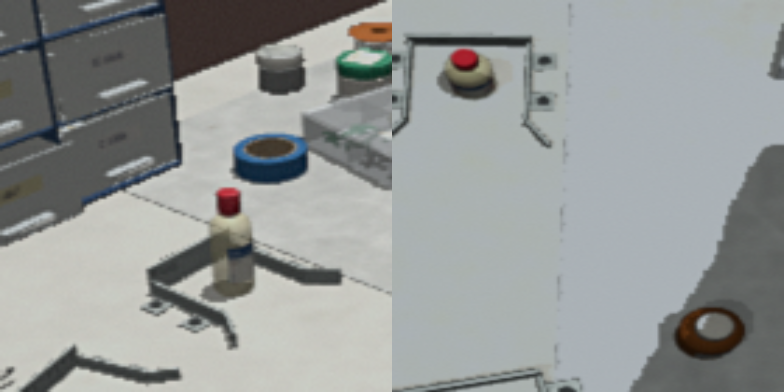

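The bottle stands upright with its cap on, inside the middle bay (crop 468,70). Its centre measures about (0.670, 0.034), so the foot's rear edge is at x ≈ 0.656, past the wall ends at 0.634. The amber bottle has not moved and the arm is clear.

```bash
python3 -c "
from bench import *
print(hand_in())"
```

```text
the job is handed in; nothing more can be done
None
```

I slid the oil bottle upright into the middle-sized bay and handed the job in at about 12 s of robot time. I pushed it with the fingertips set 20 mm apart as a cradle, the tips about 10 mm above the bench, at 20–45 mm/s. The forces I read after each move stayed under about 2.5 N.

- **Position:** the two cameras put the bottle's centre at about (0.670, 0.033) m. The bay's centre is about (0.669, 0.037) m. The foot's rear edge is roughly 22 mm past the side walls' front ends, with about 18–20 mm left to the back wall and to each side.
- **Disagreement:** the top and side cameras differ by about 3–4 mm on the bottle's position, within the calibration and shape errors and well inside those margins.
- **Cap and surroundings:** the last pictures show the cap on and the amber bottle where it was. The jar was outside the last crops, but the pushing path never came within 20 cm of it. The retreat did pass over it, with the fingertips about 13 cm up. The arm ended clear of everything.

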